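Press a freshly veneered panel in the ratchet arbor press

ROBOT

A 6-joint arm with a two-finger parallel gripper is mounted at the origin on the work surface. World frame = base frame: x ahead of the robot, y to its left, z up, the work surface at z = 0. Lengths are in m, angles in degrees, forces in N, time in s.
With the tool pointing down it reaches from about 0.4 to 0.825 m from the base axis. Payload 7 kg.
Tool frame: the origin (TCP) lies midway between the tips of the shut fingers; the grasp point (between the pads) lies 19 mm behind it; z points along the fingers, y is the direction in which the jaws open and shut (so a half turn about z gives the same grasp; the last joint's range is limited). The gripper opens to 88 mm and grips with 3 to 60 N. Pads are 19 mm wide; open, the fingers measure 130 mm over their backs; the gripper's body (78 mm by 193 mm) begins 47 mm behind the grasp point.
Start: joints at [84.803, 20.546, 0.682, 0, -70.136, -16.507], TCP at [0.25, 0.627, 0.227] pointing down, gripper open.
Joint ranges: [-176.03, 176.03], [-82.01, 121.73], [-58.28, 71.71], [-173.87, 95.51], [-174.79, -0.11], [-173.66, 173.66]. Speed limits (degrees/s): [136.94, 136.94, 172.46, 180, 180, 180].

INTERFACE

Orientations are given as a 3x3 rotation matrix whose columns are the frame's x, y, z axes.
In Python, from rig import robot gives the robot as it stands. Calls block until the motion is done:
- robot.goto(position, orientation): joint-space move of the TCP to a pose.
- robot.servo_line(position, ori=None, speed=0.15): straight line of the TCP; ori=None keeps the orientation; speed is the mean speed in m/s.
- robot.movej(angles): joint-space move.
- robot.move_gripper(opening): opening from 0.0 (shut) to 1.0 (fully open); the grip force is fixed at half the most; returns when the fingers have stopped.
- robot.dwell(seconds).
- robot.ik(position, orientation): joint angles nearest the present ones, or None.
- robot.grab_frame(name): name is "scene" or "top"; returns (picture, depth): 384x512x3 uint8, red, green, blue; 384x512 float32, m along the optical axis (not along the pixel's ray), 0 where there is no reading.
- robot.camera_info(name): a dict with "vfov" (degrees; the focal length in pixels is half the picture's height over the tangent of half this angle, whatever the lens; pixels are square), "cx", "cy" (the principal point, pixels), "view" (4x4, takes a point from world to camera coordinates). Camera axes: x right, y down, z forward; pixel columns grow to the right and rows downward; lengths in m; the calibration is good to about 2 mm. A picture is of the moment at which its call begins. camera_info takes no time and is no camera call.
A pose or a line that the arm cannot do raises robot.Unreachable and nothing moves.
- robot.job_done(): hands the job in, once; it reports no verdict.
Readings, each from a call of its own:
- robot.read_t(): time.
- robot.read_qpos(): joint angles.
- robot.read_qvel(): joint speeds.
- robot.read_effort(): joint torques, N m.
- robot.read_position(): TCP position.
- robot.read_tcp_rot(): TCP orientation.
- robot.read_force(): force on the tool from outside, world axes, zero at the start.
- robot.read_ft_torque(): the same for the moment, N m.
- robot.read_grip_width(): opening from 0.0 (shut) to 1.0 (fully open).
Only numpy, scipy, OpenCV 4.12 (cv2) and the standard library are available. Lean on these libraries where they do the work, as an engineer would, in place of code of your own. Each camera call takes 0.05 s, during which the arm holds its last target. There are 200 camera calls.

TASK

Contact-cemented veneer needs one firm squeeze: lay the veneered panel face up between the four corner angles of the press's shuttle bed and push the bed fully home under the ram. Pull the lever down to its last notch so that it holds by itself, take your hand off it for a good second while the pad squeezes the panel, then press the release button and keep it down until the lever has sprung right up. Leave the panel on the bed under the raised ram, and do not disturb the other things on the bench.

Things in the scene. Friction and masses are not known exactly. Their poses are not given: they have to be found in the camera images.
- press: grey cast bench arbor press, fixed. Origin on the bench under the ram's axis; x to its back, y along its rails, z up. Base x -75..135, y -85..85, 20 mm high; column x 65..125, y -28..28; head x -22..125, y -30..30, z 118..195 mm, ram standing up to z 228. Rails at x -40 and 40, top z 32, from y 85 out to -250 mm. Lever, ratchet and release button are on its +y side; the bed comes out to -y.
- panel: the veneered panel: wooden slab 60 mm (its x) by 120 mm (its y) by 24 mm thick, with a flower pattern of veneer on its upper face; 0.1 to 0.2 kg, loose on the bench, face up. Origin at the centre of its underside. Either end may face either way in the nest.
- nest (a point): centre of the nest on the shuttle bed's top, 45 mm above the bench, where the centre of the panel's underside belongs; axes as the press, the panel's 120 mm side along y. Bed plate 110 (x) x 150 (y) mm. Four L-shaped corner angles, 6 mm high, 8 mm thick, leave 68 x 128 mm: 4 mm clear all round. The middle 90 mm of the long sides and 30 mm of the ends are open for fingers.
- bed (a joint): how far the shuttle bed is pulled out towards the press's -y, m: 0 = fully home against its end stop, panel under the ram; 0.165 = fully out. Starts between 0.125 and 0.16. Slides with about 2 N of friction and stays where it is left.
- bed_grip (a point): middle of the bed's grip: a round bar, 18 mm thick and 70 mm long along the press's x, its axis 74 mm above the bench, on two 10 mm uprights 50 mm apart; 100 mm from the nest's centre towards the press's -y, so 31 mm are free between bar and panel. Push it towards the press's +y to bring the bed home.
- lever (a joint): lever angle, rad: 0 = fully up (its spring holds it there), pointing to the press's -x, 0.80 rad above level; grows as it is pulled down; stop at 0.88. Notches at 0.2, 0.4, 0.6 and 0.8 (the last): pull a little past a notch, to 0.84 or more for the last, and it settles back on it. Needs 2 to 9 N at the grip. The pad meets the panel at about 0.65. Freed, it swings up in about 1 s.
- lever_grip (a point): middle of the lever's round rubber grip, on its axis, 135 mm from the shaft: grip 22 mm thick, from 45 mm nearer the shaft to 20 mm farther out, then a 28 mm ball 30 mm farther out. The lever swings in a vertical plane parallel to the press's x, 56 mm to the press's +y of the ram's axis.
- lever_hinge (a point): point on the axis of the lever's shaft in the lever's plane: 155 mm above the bench, 36 mm to the press's +x and 56 mm to its +y of the ram's axis; the axis runs along the press's y.
- release (a joint): how far the release button is pushed down, m: 0 = up, 0.008 = bottom. It clicks a little as the ratchet passes its teeth. From about 0.005 it lifts the pawl and frees the lever; keep it down for about 1.2 s, else the lever catches in the next notch up (then press again). Needs 2 to 5 N; springs back up, to within 0.001.
- button_top (a point): centre of the top face of the release button: black round button of 24 mm diameter, standing 14 mm above the top of its housing 98 mm to the press's +x and 45 mm to its +y of the ram's axis, beside the head, 226 mm above the bench; it is pressed straight down.
- pad: the ram's sprung pressing pad: 54 (x) x 100 (y) x 16 mm rubber-faced plate under the ram. Origin at the centre of its underside, 86 mm above the bench with the lever up (17 mm above a panel in the nest); comes down 26 mm per rad of the lever.
- offcut: plain pale wooden offcut, 45 x 140 x 30 mm high, no pattern; bystander, loose. Origin at the centre of its underside.
- plane: small block plane, dark iron with wooden grip, 46 x 150 x 50 mm high; bystander, loose. Origin at the centre of its underside.
- tape: roll of masking tape lying flat, 100 mm in diameter, 24 mm high; bystander, loose. Origin at the centre of its underside.
- cement: metal tin of contact cement, 80 mm in diameter, 105 mm high; bystander, loose. Origin at the centre of its underside.
- roller: veneer roller lying on the bench, 175 mm long along its x (x -63 to 108 mm), wooden handle and 50 mm rubber roller, 35 mm high; bystander, loose.
- clamp: bar clamp lying on the bench, 260 mm long along its x, 80 mm wide (y -72 to 9 mm), 30 mm high; bystander, loose.
Mind the look-alikes: they are no part of the job. What is shaped like the panel but yellow is not meant.

How it is judged:
By the outcome, as a careful person would: the job done as asked, in the order asked, and still so for the second after the job is handed in, with the robot touching nothing.
It also fails if it takes over 72 s, if anything falls off the work surface, if the arm or the gripper's body presses on something with over 40 N, if the wrist force passes 120 N, or if a joint passes its speed limit or range.

## Working session

There is one attempt and no reset: what is moved stays moved. The work goes in short steps, each a Python script; the robot and the scene stay as the last script left them, time stands still between calls to the robot, and variables do not carry over. Pictures are saved under pics/ and viewed, about 8 in all and at most 12, crops included, and the job is handed in when it is done.

```bash
ls; mkdir -p pics
cat > h.py <<'E'
import numpy as np, cv2
from rig import robot
def grab(n,save=None):
    im,d=robot.grab_frame(n)
    if save: cv2.imwrite('pics/'+save,im[:,:,::-1])
    return im,d
def cam(n):
    c=robot.camera_info(n); f=192/np.tan(np.radians(c['vfov']/2)); return c,f
def ray(n,u,v,z):
    c,f=cam(n); T=np.linalg.inv(np.array(c['view'])); d=T[:3,:3]@np.array([(u-c['cx'])/f,(v-c['cy'])/f,1]); o=T[:3,3]
    return o+d*(z-o[2])/d[2]
def pts(n,d):
    c,f=cam(n); T=np.linalg.inv(np.array(c['view'])); v,u=np.mgrid[:384,:512]
    P=np.stack([(u-c['cx'])/f*d,(v-c['cy'])/f*d,d],-1); return P@T[:3,:3].T+T[:3,3]
def proj(n,p):
    c,f=cam(n); V=np.array(c['view']); q=V[:3,:3]@np.array(p)+V[:3,3]; return np.array([f*q[0]/q[2]+c['cx'],f*q[1]/q[2]+c['cy']])
E
python3 - <<'E'
from h import *
for n in ('scene','top'):
    im,d=grab(n,n+'0.png'); print({k:np.round(v,3) for k,v in robot.camera_info(n).items()}); np.save(n+'0.npy',d)
a=cv2.imread('pics/scene0.png');
E
```

```text
pics
{'vfov': np.float64(55.667), 'cx': np.float64(259.398), 'cy': np.float64(182.884), 'view': array([[-0.697,  0.716,  0.022,  0.405],
       [ 0.464,  0.475, -0.748, -0.097],
       [-0.547, -0.511, -0.663,  1.427],
       [ 0.   ,  0.   ,  0.   ,  1.   ]])}
{'vfov': np.float64(46.005), 'cx': np.float64(255.58), 'cy': np.float64(198.05), 'view': array([[-0.027, -1.   ,  0.002, -0.055],
       [-0.983,  0.026, -0.182,  0.522],
       [ 0.182, -0.007, -0.983,  1.588],
       [ 0.   ,  0.   ,  0.   ,  1.   ]])}
```

View pics/scene0.png

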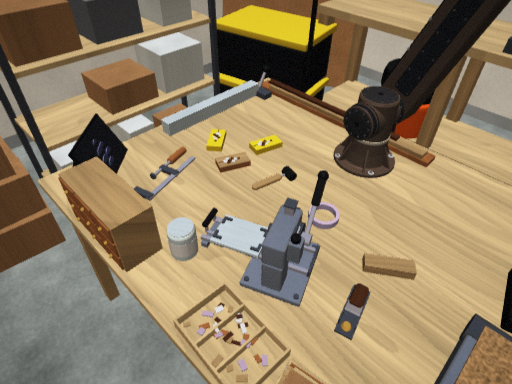

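View pics/top0.png

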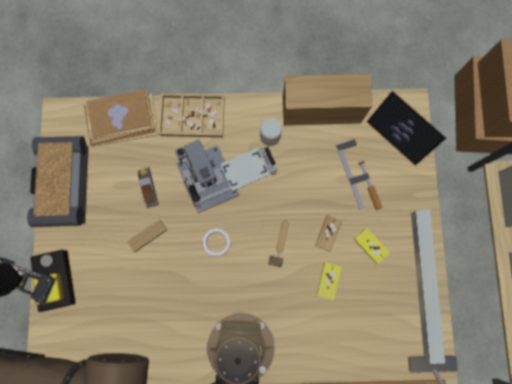

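The scene view shows the press at about (285,250), with the bed pulled out to the left and its bar near (208,225). The brown flower panel is at (232,161), and two yellow look-alikes sit at (217,140) and (265,145). In the top view the panel is at (329,233), the press head at (205,165) and the bed at (240,170).

Run:
```python
from h import *
im=cv2.imread('pics/top0.png'); d=np.load('top0.npy'); P=pts('top',d)
Z=P[...,2]
print('bench z',np.median(Z[260:300,120:190]), np.std(Z[260:300,120:190]))
def rect(mask,name,z=None):
    n,l,s,c=cv2.connectedComponentsWithStats(mask.astype(np.uint8))
    for i in range(1,n):
        if s[i,4]>60:
            q=P[l==i]; r=cv2.minAreaRect((q[:,:2]*1000).astype(np.float32))
            print(name,s[i],np.round(r[0],1),np.round(r[1],1),round(r[2],1),'z',np.round(np.median(q[:,2]),4))
roi=np.zeros(Z.shape,bool); roi[130:225,165:290]=1
rect(roi&(Z>.183)&(Z<.205),'head'); rect(roi&(Z>.205),'ram')
rect(roi&(Z>.035)&(Z<.053),'bed'); rect(roi&(Z>.06)&(Z<.1),'bar?'); rect(roi&(Z>.01)&(Z<.027),'base')
roi[:]=0; roi[205:260,305:350]=1; rect(roi&(Z>.015),'panel')
d2=np.load('scene0.npy'); Q=pts('scene',d2)
print('scene bench',np.median(Q[200:240,360:400,2]))
roi2=np.zeros(Z.shape,bool); roi2[145:180,205:260]=1
P=Q; rect(roi2&(Q[...,2]>.015)&(Q[...,2]<.03),'panel_s')
roi2[:]=0; roi2[180:310,190:330]=1
rect(roi2&(abs(Q[...,2]-.195)<.004),'head_s'); rect(roi2&(abs(Q[...,2]-.045)<.004),'bed_s'); rect(roi2&(abs(Q[...,2]-.02)<.004),'base_s');rect(roi2&(Q[...,2]>.06)&(Q[...,2]<.086),'bar_s')
a=cv2.resize(im[125:220,165:365],(800,380),interpolation=cv2.INTER_CUBIC)
s=cv2.imread('pics/scene0.png'); b=cv2.resize(s[130:310,190:345],None,fx=3.3,fy=3.3,interpolation=cv2.INTER_CUBIC)
cv2.imwrite('pics/b.png',b)
```

```text
bench z -0.0004410816864645062 0.08855111017223093
head [179 140  37  45 778] [615.5 129.5] [151.2  90.2] 22.4 z 0.1938
ram [174 147  17  18 114] [440.6  71.5] [505.2  32.9] 27.1 z 0.2136
ram [199 167  11  12  88] [576.5  97.3] [31.1 29.6] 18.7 z 0.2271
ram [189 182  11  21 140] [510.7 128.7] [85.7 25.9] 19.0 z 0.2664
bed [ 219  149   54   42 1196] [632.2 -37.9] [113.1 180.1] 22.8 z 0.0446
bar? [260 130  22  12 102] [ 743.  -129.9] [77.1 36. ] 89.0 z 0.0876
bar? [264 147  12  19  95] [ 667.6 -124.5] [69.1 19.4] 21.7 z 0.081
base [205 146  20  25 256] [682.3  77.3] [89.9 52.5] 22.2 z 0.0196
base [176 162  12  20 101] [636.  195.6] [83.1 32.7] 22.2 z 0.02
base [198 171  32  28 223] [578.2  91.9] [ 68.4 118. ] 22.6 z 0.0198
base [195 190  45  24 373] [521.8  74.6] [ 33.4 169.1] 22.6 z 0.0199
panel [315 215  28  37 557] [ 388.7 -330.5] [ 61.  121.2] 66.2 z 0.0245
scene bench 0.0005137538009109544
panel_s [215 152  36  18 386] [ 388.8 -328.9] [ 69.2 122.2] 65.8 z 0.0239
head_s [263 205  40  46 938] [623.7 117.8] [150.4  58.1] 22.3 z 0.1947
bed_s [ 210  214   58   43 1347] [637. -42.] [113.3 177.5] 22.6 z 0.0451
base_s [252 180  22   9  68] [ 402.3 -160.4] [23.1 79.2] 75.4 z 0.0208
base_s [289 249  25  20 213] [554.9 140.6] [63.1 56.6] 22.3 z 0.0201
base_s [ 240  256   70   48 1205] [661.2 132.6] [ 92.7 171.7] 22.4 z 0.02
base_s [200 286  42  19  70] [795.7  69.5] [ 51.7 103.7] 45.7 z 0.0202
bar_s [202 207  16  21 134] [ 669.1 -121.6] [70.2 18.5] 22.4 z 0.08
bar_s [262 264  26  20 141] [676.3 154. ] [35.2 72.3] 65.4 z 0.0726
```

View pics/b.png

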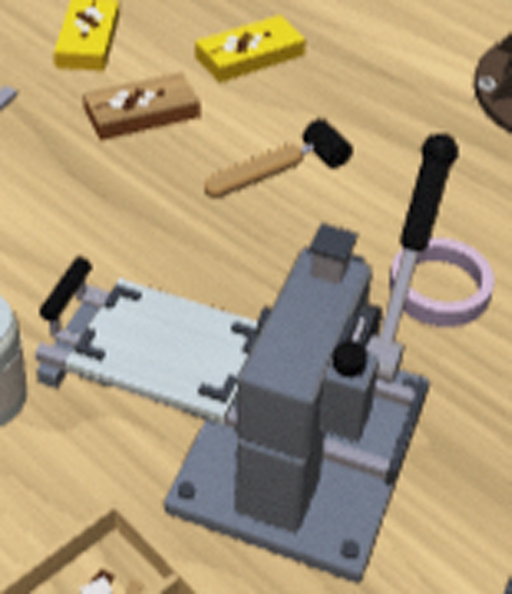

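The crop confirms the layout: the bar is at the left (65,288), the nest is empty, the lever is up at (425,200) and the button is at (350,357). The press yaw is about 22.4°, its origin about (576,98) mm, and the bed is about 139 mm out. Next I pick up the panel.

```bash
cat >> h.py <<'E'
YAW=np.radians(22.4); O=np.array([.5763,.0978]); X=np.array([np.cos(YAW),np.sin(YAW)]); Y=np.array([-X[1],X[0]])
def W(x,y,z): p=O+x*X+y*Y; return np.array([p[0],p[1],z])   # press -> world, m
def R(phi):
    c,s=np.cos(phi),np.sin(phi); return np.array([[-s,c,0],[c,s,0],[0,0,-1.]])
def best(p,phi):  # half-turn choice with least wrist angle
    o=[]
    for a in (phi,phi+np.pi):
        q=robot.ik(p,R(a)); 
        if q is not None: o.append((abs(q[5]),a))
    return R(min(o)[1])
def st(*a): print(*a,'t',round(robot.read_t(),2),'p',np.round(robot.read_position(),4),'F',np.round(robot.read_force(),1),'w',round(robot.read_grip_width(),3))
E
python3 - <<'E'
from h import *
Q=pts('scene',np.load('scene0.npy')); 
q=Q[228:246,285:305].reshape(-1,3); q=q[(q[:,2]>.2)&(q[:,2]<.24)]; l=(q[:,:2]-O)@np.c_[X,Y]
m=(l[:,0]>.08)&(l[:,1]>.025); print('button',np.round(np.median(l[m],0),4),np.round(np.percentile(q[m,2],[50,90,99]),4), 'lever')
T=pts('top',np.load('top0.npy')); q=T[115:145,255:285].reshape(-1,3); q=q[abs(q[:,2]-.105)<.006]; r=cv2.minEnclosingCircle((q[:,:2]*1000).astype(np.float32)); print('tin',r,(np.array(r[0])/1000-O)@np.c_[X,Y])
pan=np.array([.3888,-.3303]); phi=np.radians(66.1)
p0=robot.read_position(); robot.servo_line([p0[0],p0[1],.42],speed=.3); st('up')
Rp=best([*pan,.15],phi)
robot.goto([*pan,.36],Rp); st('over')
robot.servo_line([*pan,.08],speed=.25); robot.servo_line([*pan,.005],speed=.08); st('down')
robot.move_gripper(0); st('shut')
robot.servo_line([*pan,.2],speed=.2); st('lift'); print(robot.read_qpos())
Rn=R(YAW); 
for a in (YAW,YAW+np.pi): print(a, robot.ik(W(0,-.139,.2),R(a)))
grab('scene','s1.png')
E
```

```text
button [0.1054 0.0469] [0.2158 0.2257 0.2273] lever
tin ((764.2423095703125, -130.60076904296875), 37.21608352661133) [ 0.08672455 -0.28278627]
up t 0.89 p [0.2493 0.6266 0.4196] F [ 0.3  0.6 -0.5] w 1.002
over t 4.28 p [ 0.3885 -0.3301  0.3608] F [-0.6 -0.5 -0.6] w 1.001Traceback (most recent call last):
  File "<stdin>", line 10, in <module>
rig.Unreachable: the arm cannot follow that straight line within its joint ranges
```

Run:
```python
from h import *
print(np.round(robot.read_qpos(),1))
for a in (66.1,246.1,-113.9):
  for z in (.36,.25,.2,.15,.08,.005):
    q=robot.ik([.3888,-.3303,z],R(np.radians(a))); print(a,z,None if q is None else np.round(q,1))
```

```text
[ 117.5  -81.1   -6.4   -0.  -164.8  -51.5]
66.1 0.36 [-18.3   1.3  -6.4   0.  -82.3 -95.6]
66.1 0.25 [-18.3   4.  -17.6   0.  -68.4 -95.6]
66.1 0.2 [-18.3   6.1 -22.1   0.  -61.8 -95.6]
66.1 0.15 [-18.3   8.8 -26.1   0.  -55.1 -95.6]
66.1 0.08 [-18.3  13.7 -30.9   0.  -45.4 -95.6]
66.1 0.005 [-18.3  20.2 -34.9   0.  -34.9 -95.6]
246.1 0.36 [ 117.6  -81.2   -6.4    0.  -164.8  -51.5]
246.1 0.25 [-18.3   4.  -17.6   0.  -68.4  84.4]
246.1 0.2 [-18.3   6.1 -22.1   0.  -61.8  84.4]
246.1 0.15 [-18.3   8.8 -26.1   0.  -55.1  84.4]
246.1 0.08 [-18.3  13.7 -30.9   0.  -45.4  84.4]
246.1 0.005 [-18.3  20.2 -34.9   0.  -34.9  84.4]
-113.9 0.36 [ 117.6  -81.2   -6.4    0.  -164.8  -51.5]
-113.9 0.25 [-18.3   4.  -17.6   0.  -68.4  84.4]
-113.9 0.2 [-18.3   6.1 -22.1   0.  -61.8  84.4]
-113.9 0.15 [-18.3   8.8 -26.1   0.  -55.1  84.4]
-113.9 0.08 [-18.3  13.7 -30.9   0.  -45.4  84.4]
-113.9 0.005 [-18.3  20.2 -34.9   0.  -34.9  84.4]
```

`goto` reached the hover pose in a folded-back arm configuration. I'll go back along that same path, which was clear, and then use checked IK with `movej`.

```bash
cat >> h.py <<'E'
def mv(p,phi):  # movej in the normal (not folded-back) configuration, least wrist travel
    q0=np.array(robot.read_qpos()); o=[]
    for a in (phi,phi+np.pi):
        q=robot.ik(p,R(a))
        if q is not None and q[1]>-45: o.append((np.abs(np.array(q)-q0).max(),list(q)))
    robot.movej(min(o)[1])
E
python3 - <<'E'
from h import *
T=np.array([.2493,.6266,.42]); pan=np.array([.3888,-.3303]); phi=np.radians(66.1)
c=[]
for a in np.radians(np.arange(-180,180,5)):
    q=robot.ik(T,R(a))
    if q is not None and q[1]>-45: c.append((abs(q[5]+16.5),list(q)))
q=min(c)[1]; q[5]=-16.507; print(np.round(q,1))
assert abs(q[0]-84.8)<2
robot.movej(q); st('back')
mv([*pan,.3],phi); st('over'); q=robot.read_qpos(); print(np.round(q,1))
robot.servo_line([*pan,.08],speed=.25); robot.servo_line([*pan,.005],speed=.08); st('down')
robot.move_gripper(0); st('shut')
robot.servo_line([*pan,.2],speed=.2); st('lift')
print(np.round(robot.read_qpos(),1))
for a in (YAW,YAW+np.pi): print(robot.ik(W(0,-.139,.2),R(a)))
im,d=grab('scene','s1.png')
E
```

```text
[ 84.8  17.8  21.    0.  -93.3 -16.5]
back t 7.66 p [0.2492 0.6263 0.4214] F [-0.1  0.2 -0.1] w 0.997
over t 11.06 p [ 0.3893 -0.33    0.3   ] F [ 1.3 -0.8 -0.2] w 0.998
[-18.2   2.4 -12.8   0.  -74.8 -95.6]
down t 13.18 p [ 0.3892 -0.3305  0.0054] F [ 0.2 -1.   0.4] w 1.0
shut t 13.75 p [ 0.389  -0.3303  0.0052] F [-0.4  1.2  2.2] w 0.682
lift t 14.88 p [ 0.388  -0.3299  0.1987] F [-0.4  0.1 -2.2] w 0.686
[-18.3   6.2 -22.2  -0.  -61.8 -95.6]
[  14.9300832    17.3595724    -7.50835394    0.          -65.13207366
 -172.5300832 ]
[ 14.9300832   17.3595724   -7.50835394   0.         -65.13207366
   7.4699168 ]
```

Run:
```python
from h import *
q=list(robot.ik(W(0,-.139,.2),R(YAW+np.pi))); assert abs(q[5])<60
robot.movej(q); robot.servo_line(W(0,-.139,.085),speed=.2); st('hover')
a,_=grab('scene'); b,_=grab('top')
for im,n,(v0,v1,u0,u1) in ((a,'scene',(170,290,180,310)),(b,'top',(110,210,190,320))):
    k=im[v0:v1,u0:u1]; cv2.imwrite(f'pics/h_{n}.png',cv2.resize(k[:,:,::-1],None,fx=4,fy=4,interpolation=cv2.INTER_CUBIC))
x=cv2.imread('pics/h_scene.png'); y=cv2.imread('pics/h_top.png'); y=cv2.resize(y,(390,300)); x=cv2.resize(x,(400,369))
c=np.zeros((369,790,3),np.uint8); c[:,:400]=x; c[:300,400:]=y; cv2.imwrite('pics/hover.png',c)
```

```text
hover t 17.23 p [ 0.6301 -0.0311  0.0861] F [ 0.4  0.5 -0.9] w 0.68
```

View pics/hover.png

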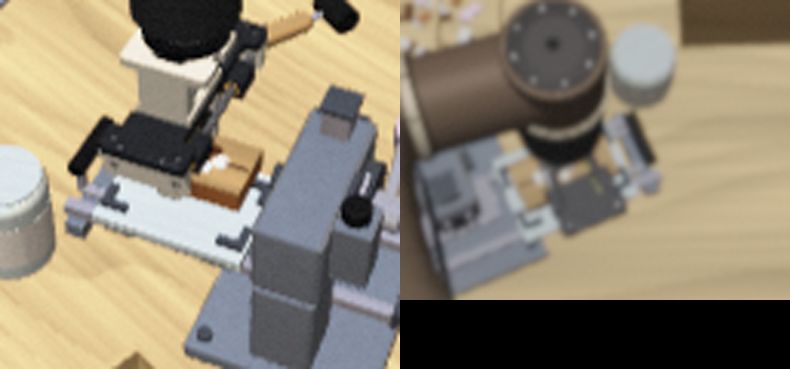

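The panel hangs over the bed, between the angles, with its long side along the rails (left view, panel at about (225,175)). I'll cross-check the nest centre from the first depth image, then lower.

Run:
```python
from h import *
for n in('scene','top'):
    Q=pts(n,np.load(n+'0.npy')).reshape(-1,3); L=np.c_[(Q[:,:2]-O)@np.c_[X,Y],Q[:,2]]*1000
    m=(abs(L[:,2]-45)<2)&(abs(L[:,0])<75)&(L[:,1]<-60)&(L[:,1]>-260); l=L[m]
    k=l[(abs(l[:,1]+130)<40)]; e=l[abs(l[:,0])<25]
    print(n,'x',np.percentile(k[:,0],[.5,2,98,99.5]).round(1),'y',np.percentile(e[:,1],[.5,1,2]).round(1))
    a=L[(abs(L[:,2]-51)<2)&(abs(L[:,0])<60)&(L[:,1]<-60)&(L[:,1]>-225)]
    print(' angles x',a[:,0].min().round(1),a[:,0].max().round(1),'y',a[:,1].min().round(1),a[:,1].max().round(1),len(a))
```

```text
scene x [-52.3 -50.8  57.   58.2] y [-234.7 -230.9 -223.8]
 angles x -44.9 49.2 y -211.4 -66.4 129
top x [-54.7 -53.8  53.   54. ] y [-231.6 -228.8 -225.3]
 angles x -56.2 52.8 y -212.8 -64.9 171
```

Run:
```python
from h import *
robot.servo_line(W(.0008,-.139,.06),speed=.08); st('60')
robot.servo_line(W(.0008,-.139,.0505),speed=.03); st('low')
f=robot.read_force()
robot.move_gripper(.85); st('open'); robot.dwell(.2)
robot.servo_line(W(.0008,-.139,.13),speed=.2); st('up')
robot.move_gripper(0); 
q=robot.read_qpos()
robot.servo_line(W(-.008,-.275,.13),speed=.25); st('behind')
for n in('scene','top'):
    im,d=grab(n,n+'2.png'); P=pts(n,d).reshape(-1,3); L=np.c_[(P[:,:2]-O)@np.c_[X,Y],P[:,2]]*1000
    m=(abs(L[:,0])<60)&(L[:,1]<-60)&(L[:,1]>-225)&(abs(L[:,2]-69)<4); l=L[m]
    r=cv2.minAreaRect(l[:,:2].astype(np.float32)); print(n,np.round(r[0],1),np.round(r[1],1),round(r[2],1),'z',np.percentile(l[:,2],[5,50,95]).round(1),len(l))
    l=L[(abs(L[:,0])<60)&(L[:,1]<-225)&(L[:,1]>-260)&(L[:,2]>68)&(L[:,2]<88)]; print(' bar y',l[:,1].min(),l[:,1].max(), np.median(l[:,1]),'zmax',l[:,2].max())
a=cv2.imread('pics/scene2.png')[170:290,180:330]; cv2.imwrite('pics/c2.png',cv2.resize(a,None,fx=4,fy=4,interpolation=cv2.INTER_CUBIC))
```

```text
60 t 17.8 p [ 0.6296 -0.0305  0.0592] F [ 0.3 -0.7 -0.7] w 0.681
low t 18.27 p [ 0.6299 -0.0304  0.0503] F [ 0.5 -1.2 -1. ] w 0.682
open t 18.8 p [ 0.6301 -0.0304  0.0506] F [-0.3 -0.1 -0.8] w 0.851
up t 19.55 p [ 0.6301 -0.0303  0.1307] F [-0.4  0.6 -1. ] w 0.85
behind t 21.5 p [ 0.6734 -0.1601  0.1296] F [-0.3 -0.   0.4] w 0.004
scene [  -1.1 -136.4] [ 65.5 120.4] 1.2 z [66.6 69.  71.6] 689
 bar y -247.45047999195526 -229.35870689403103 -235.62340842162698 zmax 85.55506057366668
top [  -2.7 -151.1] [91.8 60.4] 89.9 z [65.7 68.9 72.4] 243
 bar y -256.29086045984786 -230.91680010749016 -238.67447172944267 zmax 87.69572378644864
```

View pics/c2.png

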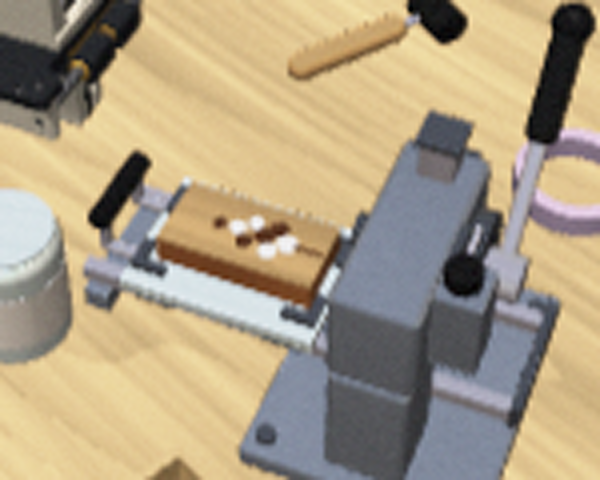

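The panel lies flat in the nest: its top is at 69 mm, with its corners inside the four angles (crop (160,240) to (340,235)). Next I push the bed home.

Run:
```python
from h import *
fy=lambda: float(np.array(robot.read_force())[:2]@Y)
py=lambda: float((np.array(robot.read_position())[:2]-O)@Y)
robot.servo_line(W(-.008,-.275,.062),speed=.15); st('down'); f0=fy()
robot.servo_line(W(-.008,-.128,.062),speed=.08); st('pushed'); print(fy()-f0)
y=-.128
while y<-.100:
    y+=.0015; robot.servo_line(W(-.008,y,.062),speed=.03); f=fy()-f0
    print(round(y,4),round(py(),4),round(f,1))
    if f<-12: break
robot.dwell(.2); st('home'); 
robot.servo_line(W(-.008,py()-.03,.062),speed=.1); robot.servo_line(W(-.008,py(),.36),speed=.3); st('up')
for n in('scene','top'):
    im,d=grab(n,n+'3.png'); P=pts(n,d).reshape(-1,3); L=np.c_[(P[:,:2]-O)@np.c_[X,Y],P[:,2]]*1000
    l=L[(abs(L[:,0])<38)&(L[:,1]<-80)&(L[:,1]>-260)&(L[:,2]>76)&(L[:,2]<88)]; print(' bar y',l[:,1].min(),l[:,1].max(), np.median(l[:,1]),len(l))
```

```text
down t 22.2 p [ 0.6742 -0.1592  0.0627] F [0.6 0.  0.2] w 0.009
pushed t 24.18 p [ 0.6172 -0.0237  0.0616] F [ 0.2  0.3 -0.9] w 0.006
0.38935064625776783
-0.1265 -0.1265 -1.0
-0.125 -0.1249 -0.7
-0.1235 -0.1234 -0.4
-0.122 -0.1219 -1.0
-0.1205 -0.1207 -4.1
-0.119 -0.1206 -11.9
-0.1175 -0.1204 -19.5
home t 26.13 p [ 0.6149 -0.0166  0.0622] F [  7.4 -17.5  -5.3] w 0.009
up t 27.76 p [ 0.6255 -0.044   0.3582] F [ 0.1  0.7 -0.2] w 0.006
 bar y -107.16161530566878 -90.50803657533348 -98.03359829197126 116
 bar y -109.2525073543556 -91.72561173982128 -99.69066713034562 78
```

The bed hit its stop with the bar at about -99 to -100 mm, so it is home. Now the lever.

```bash
cat >> h.py <<'E'
def lev(th):
    a=.8-th; xt=.036-.125*np.cos(a)+.0095*np.clip(a/.3,0,1); xc=xt-.0095*np.sign(a)
    return W(xt,.056,.155+(.036-xc)*np.tan(a)+.011/np.cos(a))
def angle(n,d):  # lever angle from grip points in the lever plane
    P=pts(n,d).reshape(-1,3); L=np.c_[(P[:,:2]-O)@np.c_[X,Y],P[:,2]]
    l=L[(abs(L[:,1]-.056)<.02)&(L[:,0]<-.02)&(L[:,0]>-.16)&(L[:,2]>.09)&(L[:,2]<.32)]
    v=np.c_[.036-l[:,0],l[:,2]-.155]; r=np.hypot(*v.T); k=(r>.1)&(r<.15)
    return .8-np.median(np.arctan2(v[k,1],v[k,0])), k.sum()
E
python3 - <<'E'
from h import *
for n in('scene','top'): print('lever0',n,angle(n,np.load(n+'0.npy')))
p=lev(0); phi=YAW+np.pi/2
mv([p[0],p[1],.37],phi); st('over'); print(np.round(robot.read_qpos(),1))
robot.servo_line([p[0],p[1],p[2]+.01],speed=.2); st('near')
for th in list(np.arange(0,.81,.1))+[.84]:
    robot.servo_line(lev(th),speed=.1); print(round(th,2),np.round(robot.read_force(),1))
for th in (.85,.86,.87,.88):
    robot.servo_line(lev(th),speed=.05); f=robot.read_force(); print(th,np.round(f,1),np.round(robot.read_position()-lev(th),4)); 
    if f[2]>25: break
robot.dwell(.2); st('bottom')
q=lev(.8); robot.servo_line([q[0],q[1],.28],speed=.15); st('off')
for n in('scene','top'): im,d=grab(n,n+'4.png'); print('lever',n,angle(n,d))
a=cv2.imread('pics/scene4.png')[130:310,190:345]; cv2.imwrite('pics/c4.png',cv2.resize(a,None,fx=3.3,fy=3.3,interpolation=cv2.INTER_CUBIC))
E
```

```text
lever0 scene (np.float64(-0.08055998258254471), np.int64(175))
lever0 top (np.float64(-0.07355297331400146), np.int64(58))
over t 28.96 p [0.5166 0.1335 0.3696] F [-0.2 -0.2  0.6] w 0.005
[ 35.6   3.6  -2.8   0.  -83.6  76.7]
near t 29.61 p [0.5173 0.1335 0.2713] F [ 0.2  1.1 -0.1] w 0.002
0.0 [2.1 0.8 0.8]
0.1 [1.8 1.1 2.6]
0.2 [ 0.2 -1.1  3.2]
0.3 [ 2.3 -0.4  3.1]
0.4 [2.2 0.9 2.3]
0.5 [1.2 0.1 6.3]
0.6 [1.2 1.5 2.7]
0.7 [0.3 1.5 2.8]
0.8 [0.4 2.  4. ]
0.84 [-1.5  2.1  5.6]
0.85 [-1.8  1.4  6. ] [-0.0003 -0.0001  0.0005]
0.86 [-1.9  1.1  5.6] [-0.0003 -0.0001  0.0005]
0.87 [-2.   2.1  5.6] [-0.0004 -0.0002  0.0005]
0.88 [-3.   1.   6.6] [-0.0005 -0.0002  0.0005]
bottom t 33.57 p [0.4725 0.1156 0.1573] F [-3.5  1.8  6.1] w 0.005
off t 34.54 p [0.472  0.1153 0.2789] F [-0.3  0.2 -0.3] w 0.004
lever scene (np.float64(0.7119636531973718), np.int64(104))
lever top (np.float64(0.7211146554388813), np.int64(41))
```

View pics/c4.png

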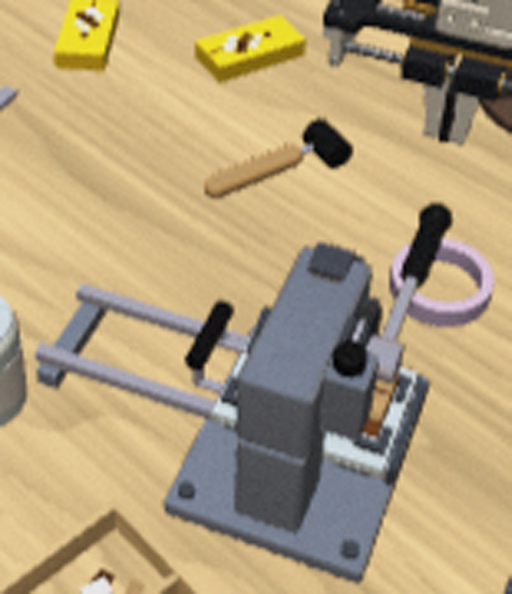

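The lever has moved by about 0.79 rad and holds on the last notch with the hand off it; the grip is at (430,240) in the crop, and the bed is home. Time for the release button.

Run:
```python
from h import *
p=robot.read_position(); robot.servo_line([p[0],p[1],.33],speed=.2)
robot.servo_line(W(.0985,.0455,.33),speed=.2); st('over button'); robot.servo_line(W(.0985,.0455,.236),speed=.2); st('near')
im,d=grab('scene'); print('lever before',angle('scene',d))
robot.servo_line(W(.0985,.0455,.227),speed=.05); st('top')
for z in (.224,.222,.220,.219,.218,.217):
    robot.servo_line(W(.0985,.0455,z),speed=.04); f=robot.read_force(); print(z,np.round(f,1),round(robot.read_position()[2],4))
    if f[2]>20: break
robot.dwell(2.0); st('held')
for n in('scene','top'): im,d=grab(n,n+'5.png'); print('lever',n,angle(n,d))
```

```text
over button t 36.13 p [0.6496 0.1771 0.3298] F [-0.   0.6 -0.4] w 0.006
near t 36.75 p [0.6504 0.1774 0.2377] F [-0.2  0.   0.6] w 0.003
lever before (np.float64(nan), np.int64(0))
top t 37.13 p [0.6499 0.1773 0.2269] F [-0.3 -0.6 -0.2] w 0.003
0.224 [-0.4 -0.5  4. ] 0.2248
0.222 [0.5 0.2 2.3] 0.2221
0.22 [-0.5  0.2  3.5] 0.22
0.219 [-0.2  0.9  3.1] 0.2191
0.218 [0.6 0.2 5.2] 0.2183
0.217 [-1.6  0.1  9.2] 0.2183
held t 40.63 p [0.6503 0.1775 0.2183] F [-0.9  0.4  9.2] w 0.006
lever scene (np.float64(nan), np.int64(0))
lever top (np.float64(-0.07712369146850484), np.int64(54))
  return _methods._mean(a, axis=axis, dtype=dtype,
  ret = ret.dtype.type(ret / rcount)
```

The button bottomed out and the lever is right up again, at the same reading as at the start. Retreat and check.

Run:
```python
from h import *
robot.servo_line(W(.0985,.0455,.36),speed=.2); mv([.30,.45,.42],YAW+np.pi/2); st('away')
for n in('scene','top'):
    im,d=grab(n,n+'6.png'); print('lever',n,angle(n,d)); P=pts(n,d).reshape(-1,3); L=np.c_[(P[:,:2]-O)@np.c_[X,Y],P[:,2]]*1000
    l=L[(abs(L[:,0])<38)&(L[:,1]<-80)&(L[:,1]>-260)&(L[:,2]>76)&(L[:,2]<88)]; print('bar y',np.median(l[:,1]))
a=cv2.imread('pics/scene6.png'); cv2.imwrite('pics/c6.png',cv2.resize(a[110:310,120:440],None,fx=2.5,fy=2.5,interpolation=cv2.INTER_CUBIC))
```

```text
away t 43.24 p [0.3006 0.4497 0.4197] F [ 0.2 -0.6 -0.1] w 0.006
lever scene (np.float64(-0.08029206693342616), np.int64(175))
bar y -97.62533795929531
lever top (np.float64(-0.0743489277795022), np.int64(58))
bar y -100.55338527007537
```

View pics/c6.png

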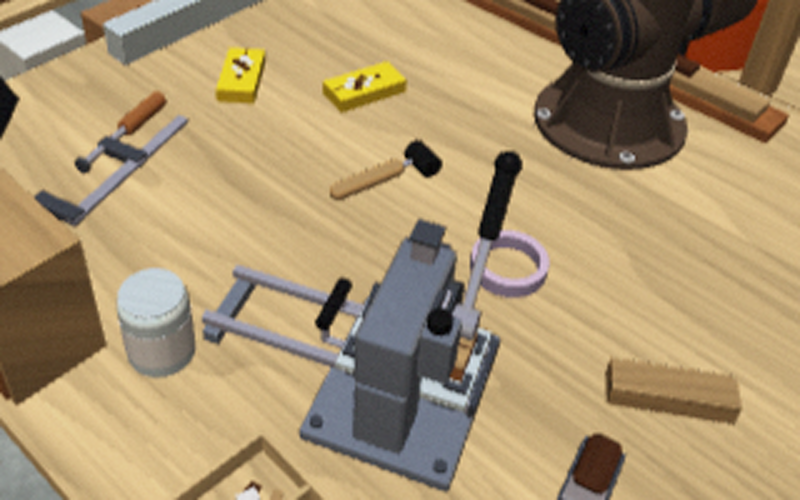

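The final view shows the lever up (500,195), the bed home with the panel on it under the raised ram (465,350), the button up, and the bystanders where they were.

```bash
python3 -c "
from rig import robot
robot.job_done(); print(robot.read_t())"
```

```text
the job is handed in; nothing more can be done
the job is handed in; nothing more can be done
```

The job is done and handed in at about 43 s of the 72 s allowed. No verdict was reported.

**What I did:** I laid the brown flower panel in the nest and pushed the bed home until it met its stop. I pulled the lever to its last notch and left it alone for about 3 s. Then I held the release button at the bottom for about 2 s and moved the arm clear.

**Last checks:**
- **Panel:** its top was at 69 mm in the nest, so it lay flat on the bed. In the last picture it is still on the bed under the raised ram.
- **Bed:** the bar reads -98 to -101 mm after the job, against -100 mm for fully home.
- **Lever:** it rose by about 0.79 rad and held there by itself, which matches the last notch. It is now back at its starting reading.
- **Other things on the bench:** those visible in the last picture look unmoved; I judged this by eye and did not measure it.

**What went wrong or disagreed:**
- **Arm posture:** the first hover move folded the arm backwards and the line down was refused. I went back the same way, touching nothing, and redid it.
- **Lever reading:** the scene camera could not see the lever while the button was held, so that check rests on the top camera alone. Both cameras agreed afterwards.
- **Panel position in the nest:** the arm partly hid the panel from the top camera, so its measured centre there (about 12 mm off) is not reliable. The scene camera put it within about 3 mm of the nest centre.

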